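Click the sweet box lid shut

TASK

The snap-fit lid of the clear sweet box has been laid on, but its rim still stands up on all four sides: press each of the four rim sections down with the fingertips until it clicks shut and stays flush. Only press: do not lift, tip or shove the box out of its place, and leave the jar, the tin and the scoop where they are.

Things in the scene. Friction and masses are not known exactly. Their poses are not given: they have to be found in the camera images.
- sweet_box: Loose clear food box of sweets, 0.45 to 0.75 kg. White lid 180 x 140 mm (box 170 x 130), shut lid top 80 mm above the counter. Origin: centre of underside; x along the long sides, z up. Lid: sunken clear window in a 104 x 64 mm frame, four corners already down, and between them one rim section per side, hinged at the frame, standing up 10 mm at its outer edge (16 degrees).
- rim_far (a joint): Lid rim section on the +x short side of the box, 60 mm long, 38 mm wide from its hinge to the lid's outer edge. Rad: 0 = standing up, 0.28 = clicked shut, flush with the corners. Let go before about 0.19 it springs back up; beyond, it snaps down and stays. Gives way at about 7 N at its outer edge (11 N at its middle), less as it goes down; hard stop when shut.
- rim_far_spot (a point): Point on the top face of the rim section on the +x short side, at mid-length, 24 mm out from its hinge and 14 mm in from its outer edge: a good place to press. It moves with the section: about 7 mm higher when standing up than when shut; when shut it lies at about [0.076, 0, 0.080] m in the box's frame.
- rim_left (a joint): Lid rim section on the +y long side of the box, 100 mm long, 38 mm wide from its hinge to the lid's outer edge. Rad: 0 = standing up, 0.28 = clicked shut, flush with the corners. Let go before about 0.19 it springs back up; beyond, it snaps down and stays. Gives way at about 7 N at its outer edge (11 N at its middle), less as it goes down; hard stop when shut.
- rim_left_spot (a point): Point on the top face of the rim section on the +y long side, at mid-length, 24 mm out from its hinge and 14 mm in from its outer edge: a good place to press. It moves with the section: about 7 mm higher when standing up than when shut; when shut it lies at about [0, 0.056, 0.080] m in the box's frame.
- rim_near (a joint): Lid rim section on the -x short side of the box, 60 mm long, 38 mm wide from its hinge to the lid's outer edge. Rad: 0 = standing up, 0.28 = clicked shut, flush with the corners. Let go before about 0.19 it springs back up; beyond, it snaps down and stays. Gives way at about 7 N at its outer edge (11 N at its middle), less as it goes down; hard stop when shut.
- rim_near_spot (a point): Point on the top face of the rim section on the -x short side, at mid-length, 24 mm out from its hinge and 14 mm in from its outer edge: a good place to press. It moves with the section: about 7 mm higher when standing up than when shut; when shut it lies at about [-0.076, 0, 0.080] m in the box's frame.
- rim_right (a joint): Lid rim section on the -y long side of the box, 100 mm long, 38 mm wide from its hinge to the lid's outer edge. Rad: 0 = standing up, 0.28 = clicked shut, flush with the corners. Let go before about 0.19 it springs back up; beyond, it snaps down and stays. Gives way at about 7 N at its outer edge (11 N at its middle), less as it goes down; hard stop when shut.
- rim_right_spot (a point): Point on the top face of the rim section on the -y long side, at mid-length, 24 mm out from its hinge and 14 mm in from its outer edge: a good place to press. It moves with the section: about 7 mm higher when standing up than when shut; when shut it lies at about [0, -0.056, 0.080] m in the box's frame.
- jar: Loose glass jar of sweets with a steel cap, 68 mm across, 108 mm high; origin at the centre of its underside. A bystander.
- tin: Loose round steel tin, 83 mm across, 57 mm high; origin at the centre of its underside. A bystander.
- scoop: Loose aluminium sweet scoop lying on the counter, pan 75 x 52 x 30 mm with a black handle, 170 mm long in all; origin under the back wall of the pan, x towards its mouth. A bystander.
Things that resemble listed ones, but are neither listed nor needed, are in the scene too. Of the things that look like the sweet_box, the middle-sized one is meant.

How it is judged:
At the end, for the whole second after the job is handed in: All four rim sections are clicked shut (joint above 0.25 of 0.28 rad) and stay so; the box stands level on the counter (tilt under 0.05 rad), at rest, within 40 mm of where it was; jar, tin and scoop are within 20 mm of where they were (value of joint each of rim_far, rim_left, rim_near, rim_right above 0.25 rad and angle between sweet_box's own z axis and vertical below 0.05 rad and height (world z) of sweet_box below 0.005 m and distance of sweet_box from where it was at the start of the episode below 0.04 m and linear speed of sweet_box below 0.02 m/s and distance of each of jar, tin, scoop from where it was at the start of the episode below 0.02 m); the robot touches nothing.
It fails at once if the box is lifted off the counter (height (world z) of sweet_box above 0.012 m).
It fails at once if the box is tipped by more than 0.2 rad (angle between sweet_box's own z axis and vertical above 0.2 rad).
It fails at once if the box is shoved more than 40 mm (distance of sweet_box from where it was at the start of the episode above 0.04 m).
It fails at once if the jar, tin or scoop is lifted, knocked or moved by more than 20 mm (distance of any of jar, tin, scoop from where it was at the start of the episode above 0.02 m).
It also fails if it takes over 42 s, if anything falls off the work surface, if the arm or the gripper's body presses on something with over 40 N, if the wrist force passes 120 N, or if a joint passes its speed limit or range.

ROBOT

A 7-joint arm with a two-finger parallel gripper is mounted at the origin on the work surface. World frame = base frame: x ahead of the robot, y to its left, z up, the work surface at z = 0. Lengths are in m, angles in rad, forces in N, time in s.
With the tool pointing down it reaches from about 0.4 to 0.85 m from the base axis. Payload 4.5 kg.
Tool frame: the origin (TCP) lies midway between the tips of the shut fingers; the grasp point (between the pads) lies 19 mm behind it; z points along the fingers, y is the direction in which the jaws open and shut (so a half turn about z gives the same grasp; the last joint's range is limited). The gripper opens to 85 mm and grips with 20 to 120 N. Pads are 22 mm wide; open, the fingers measure 114 mm over their backs; the gripper's body (76 mm by 85 mm) begins 54 mm behind the grasp point. The pads swing forward as they close: fully open they stand 13 mm farther back than shut.
Start: joints at [1.198, 0.689, -0.195, 1.565, 0.157, 0.902, -0.215], TCP at [0.247, -0.574, 0.231] pointing down, gripper open.
Joint ranges: [-3.01, 3.01], [-0.46, 2.08], [-1.47, 1.51], [0.13, 2.56], [-1, 4.14], [0.04, 2.09], [-2.66, 2.66]. Speed limits (rad/s): [2.57, 2.57, 3.14, 3.14, 3.14, 3.14, 3.14].

INTERFACE

Orientations are given as a rotation vector (axis times angle).
In Python, from workcell import ctrl gives the robot as it stands.
- The arm moves only by the shell command python3 -m inch 'ROWS' [FORCE]. ROWS is JSON, a list of rows, each an object of numbers: "ax", "ay", "az": the turn, a rotation vector about the tool's x, y, z in rad; "dx", "dy", "dz": the shift along the tool's x, y, z in m; "grip": the finger opening in m, from 0 to 0.0854. In form: [{"ax": .., "ay": .., "az": .., "dx": .., "dy": .., "dz": .., "grip": ..}, ...]. A call has 1 to 10 rows; each row is the pose to reach, as a shift and turn from the pose measured when the call began, along the tool's axes at that moment; what a row does not reach only later rows make up. A row lasts 1/10 s, in which the tool goes at most 50 mm and 8.59 degrees, less where a joint would pass 70% of its speed; a pose out of reach is approached as far as the arm can. A call with a gripper value outside its range is refused whole. The fingers move at their own pace and stop on an object; FORCE is the grip in N (left out, the last holds). Time passes only in rows, so rows that repeat a pose let the fingers close. It gives the time, the measured TCP pose, the force and the opening at its end, in the units of the state.
- ctrl.get_obs(): the state, without advancing time (a new reading comes with each control period).
- ctrl.read_camera(name): name is "scene" or "top" or "wrist"; returns a dict with "img" (400x640x3 uint8, red, green, blue), "fx", "fy", "cx", "cy" (pixels), "R" (3x3) and "t" (3): a world point X has camera coordinates R X + t; the wrist camera has in their place "T_tool_cam" (4x4, takes a point from camera to tool coordinates, whose origin is the TCP and whose axes are the flange's). Camera axes: x right, y down, z forward; pixel columns grow to the right and rows downward; lengths in m; the calibration is good to about 2 mm. A picture is of the moment at which its call begins: read the wrist's pose just before it. There is no depth.
- ctrl.close_job(): hands the job in, once; it reports no verdict.
The state is a dict: "t": time; "joint_positions": joint angles; "joint_vel": joint speeds; "joint_efforts": joint torques, N m; "tool_pos": TCP position; "orientation": TCP orientation; "contact_force": force on the tool from outside, world axes, zero at the start; "moment": the same for the moment, N m; "gripper_width": finger opening in m.
Only numpy, scipy, OpenCV 4.12 (cv2) and the standard library are available. Lean on these libraries where they do the work, as an engineer would, in place of code of your own. Each camera call takes 0.05 s, during which the arm holds its last target. There are 200 camera calls.

## Working session

There is one attempt and no reset: what is moved stays moved. The work goes in short steps, Python scripts to look and compute and a shell command to move; the robot and the scene stay as the last step left them, time stands still between calls to the robot, and variables do not carry over. Pictures are saved under pics/ and viewed, about 8 in all and at most 12, crops included, and the job is handed in when it is done.

```bash
mkdir -p pics; python3 - <<'E'
from workcell import ctrl
import cv2,numpy as np,json
o=ctrl.get_obs();print({k:np.round(v,3).tolist() for k,v in o.items()})
for n in("top","scene"):
    c=ctrl.read_camera(n);cv2.imwrite(f"pics/{n}0.png",c["img"][:,:,::-1])
    print(n,c["fx"],c["fy"],c["cx"],c["cy"],np.round(c["R"],4).tolist(),np.round(c["t"],4).tolist())
E
```

```text
{'t': 0.0, 'joint_positions': [1.198, 0.69, -0.195, 1.566, 0.157, 0.902, -0.215], 'joint_vel': [-0.0, 0.001, 0.0, -0.0, 0.0, -0.0, 0.0], 'joint_efforts': [-0.0, -53.961, -1.267, -15.854, 0.009, 0.01, 0.0], 'tool_pos': [0.247, -0.573, 0.23], 'orientation': [-3.075, -0.634, 0.001], 'contact_force': [-0.133, -0.001, -0.672], 'moment': [-0.015, -0.011, 0.023], 'gripper_width': 0.085}
top 509.00201344262706 509.00201344262706 318.2307316191719 203.42592408194557 [[-0.012, -0.9995, 0.0278], [-0.9864, 0.0073, -0.1639], [0.1636, -0.0294, -0.9861]] [0.0426, 0.5742, 1.0029]
scene 369.49424252984556 369.49424252984556 317.3622327876199 201.46970835427078 [[0.4971, 0.8675, -0.0168], [0.4637, -0.282, -0.8399], [-0.7334, 0.4097, -0.5425]] [-0.3216, -0.1599, 1.2551]
```

View pics/top0.png

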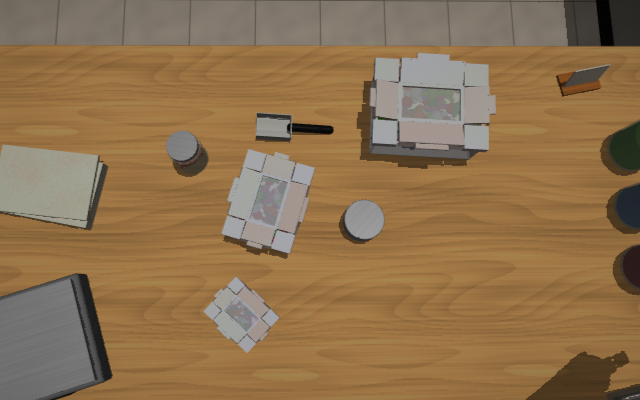

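View pics/scene0.png

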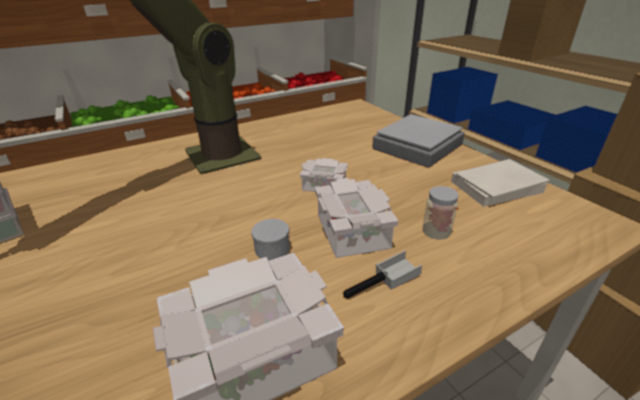

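Top view: there are three look-alike boxes, a large one at (430,105), a middle one at (268,202) and a small one at (241,314). The middle one, between the jar (185,150), scoop (290,127) and tin (363,220), is the one meant. I'll check it in a close crop.

```bash
python3 - <<'E'
import cv2
a=cv2.imread("pics/top0.png")[140:265,210:330]
a=cv2.resize(a,None,fx=4.8,fy=4.8,interpolation=cv2.INTER_CUBIC)
for i in range(0,120,10):
    x=int(i*4.8);cv2.putText(a,str(210+i),(x,10),0,.35,(0,0,255),1);cv2.line(a,(x,0),(x,600),(0,0,255) if i%50==40 else (90,90,90),1)
for i in range(0,125,10):
    y=int(i*4.8);cv2.putText(a,str(140+i),(0,y+4),0,.35,(0,0,255),1);cv2.line(a,(0,y),(600,y),(90,90,90),1)
cv2.imwrite("pics/crop0.png",a)
E
```

```text
(no output)
```

View pics/crop0.png

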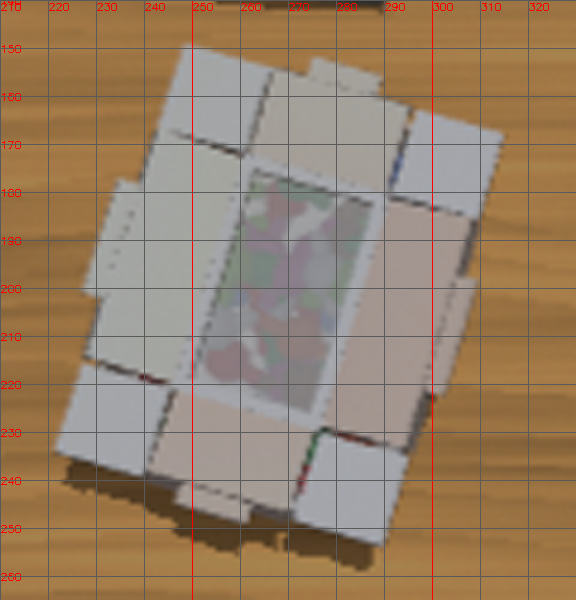

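Crop: the middle box has all four rims standing. Its lid's outer corners are at (248.5,149.5), (314.5,167.5), (290,253.5) and (222,234). I'll compute the pose and the tool-frame shifts.

```bash
cat > h.py <<'E'
import numpy as np
from scipy.spatial.transform import Rotation as Ro
def ray(c,p,z):
    R=np.array(c["R"]);t=np.array(c["t"]);C=-R.T@t
    d=R.T@np.array([(p[0]-c["cx"])/c["fx"],(p[1]-c["cy"])/c["fy"],1])
    return C+d*(z-C[2])/d[2]
SP={"far":(.076,0),"left":(0,.056),"near":(-.076,0),"right":(0,-.056)}
def rep(o,cen,yaw,up=.0):
    T=Ro.from_rotvec(o["orientation"]);c,s=np.cos(yaw),np.sin(yaw)
    print("tcp",np.round(o["tool_pos"],4),"F",np.round(o["contact_force"],1),"t",o["t"],"tool x",np.round(T.as_matrix()[:,0],3),"z",np.round(T.as_matrix()[:,2],3))
    for k,(x,y) in SP.items():
        w=np.array([cen[0]+c*x-s*y,cen[1]+s*x+c*y,.08+up])
        print(k,np.round(w,4),"tool shift",np.round(T.inv().apply(w-o["tool_pos"]),4))
E
python3 - <<'E'
from h import *
from workcell import ctrl
c=ctrl.read_camera("top")
P=np.array([ray(c,p,.08)[:2] for p in[(248.5,149.5),(314.5,167.5),(290,253.5),(222,234)]])
A,B,C,D=P;print(np.round(P,4),[round(np.linalg.norm(v),4) for v in(A-B,B-C,C-D,D-A)])
v=A+B-C-D;yaw=np.arctan2(v[1],v[0]);cen=P.mean(0);print(cen,yaw)
for n,p,z in(("jar",(184,145),.108),("tin",(364,220),.057),("small",(241,314),.06)):print(n,ray(c,p,z))
rep(ctrl.get_obs(),cen,yaw,.04)
T=Ro.from_rotvec(ctrl.get_obs()["orientation"]);print(T.as_euler("zyx"))
E
```

```text
[[0.6808 0.1779]
 [0.6427 0.0447]
 [0.47   0.0946]
 [0.5096 0.228 ]] [np.float64(0.1385), np.float64(0.1798), np.float64(0.1392), np.float64(0.1784)]
[0.57574374 0.1362869 ] -0.28315336422533977
jar [0.6826682  0.30107487 0.108     ]
tin [ 0.53800327 -0.05548217  0.057     ]
small [0.35418518 0.19125604 0.06      ]
tcp [ 0.2471 -0.5735  0.2306] F [ 0.1 -0.1  0.8] t 0.15 tool x [ 0.918  0.396 -0.   ] z [-0.001  0.001 -1.   ]
far [0.6487 0.1151 0.12  ] tool shift [ 0.6414 -0.4733  0.1113]
left [0.5914 0.1901 0.12  ] tool shift [ 0.6184 -0.5648  0.1114]
near [0.5028 0.1575 0.12  ] tool shift [ 0.5242 -0.57    0.1114]
right [0.5601 0.0825 0.12  ] tool shift [ 0.5471 -0.4785  0.1113]
[-4.06888188e-01 -6.69931970e-04 -3.14030826e+00]
```

The measured sides (139 x 179 mm) match the lid, and the box yaw is -0.283. Next I'll close the fingers, align with the box and move above the right section.

```bash
python3 -m inch '[{"dx":0.04,"dy":-0.03,"dz":0,"az":0.1,"grip":0},{"dx":0.08,"dy":-0.07,"az":0.2,"grip":0},{"dx":0.12,"dy":-0.1,"az":0.3,"grip":0},{"dx":0.15,"dy":-0.13,"az":0.4,"grip":0},{"dx":0.19,"dy":-0.16,"az":0.5,"grip":0},{"dx":0.22,"dy":-0.19,"az":0.6,"grip":0},{"dx":0.26,"dy":-0.22,"az":0.69,"grip":0},{"dx":0.29,"dy":-0.25,"az":0.69,"grip":0},{"dx":0.33,"dy":-0.28,"az":0.69,"grip":0},{"dx":0.36,"dy":-0.31,"az":0.69,"grip":0}]'
python3 - <<'E'
from h import *
from workcell import ctrl
rep(ctrl.get_obs(),(.5757,.1363),-.283,.04)
E
```

```text
tcp [ 0.2471 -0.5735  0.2306] F [ 0.1 -0.1  0.8] t 0.15 tool x [ 0.918  0.396 -0.   ] z [-0.001  0.001 -1.   ]
far [0.6487 0.1151 0.12  ] tool shift [ 0.6414 -0.4733  0.1113]
left [0.5913 0.1901 0.12  ] tool shift [ 0.6184 -0.5649  0.1114]
near [0.5027 0.1575 0.12  ] tool shift [ 0.5241 -0.57    0.1114]
right [0.5601 0.0825 0.12  ] tool shift [ 0.5471 -0.4785  0.1113]invalid input
```

```bash
python3 -m inch '[{"ax":0,"ay":0,"az":0.1,"dx":0.04,"dy":-0.03,"dz":0,"grip":0},{"ax":0,"ay":0,"az":0.2,"dx":0.08,"dy":-0.07,"dz":0,"grip":0},{"ax":0,"ay":0,"az":0.3,"dx":0.12,"dy":-0.1,"dz":0,"grip":0},{"ax":0,"ay":0,"az":0.4,"dx":0.15,"dy":-0.13,"dz":0,"grip":0},{"ax":0,"ay":0,"az":0.5,"dx":0.19,"dy":-0.16,"dz":0,"grip":0},{"ax":0,"ay":0,"az":0.6,"dx":0.22,"dy":-0.19,"dz":0,"grip":0},{"ax":0,"ay":0,"az":0.69,"dx":0.26,"dy":-0.22,"dz":0,"grip":0},{"ax":0,"ay":0,"az":0.69,"dx":0.29,"dy":-0.25,"dz":0,"grip":0},{"ax":0,"ay":0,"az":0.69,"dx":0.33,"dy":-0.28,"dz":0,"grip":0},{"ax":0,"ay":0,"az":0.69,"dx":0.36,"dy":-0.31,"dz":0,"grip":0}]'
python3 - <<'E'
from h import *
from workcell import ctrl
rep(ctrl.get_obs(),(.5757,.1363),-.283,.04)
E
```

```text
t: 1.15
tool_pos: [0.4566, -0.1439, 0.2311]
orientation: [-3.109, 0.441, -0.001]
contact_force: [1.4, 0.6, 0.4]
gripper_width: -0.0004
tcp [ 0.4566 -0.1439  0.2311] F [1.4 0.6 0.4] t 1.15 tool x [ 0.961 -0.278  0.   ] z [ 0.001  0.002 -1.   ]
far [0.6487 0.1151 0.12  ] tool shift [ 0.1125 -0.302   0.1116]
left [0.5913 0.1901 0.12  ] tool shift [ 0.0365 -0.3581  0.1117]
near [0.5027 0.1575 0.12  ] tool shift [-0.0395 -0.3022  0.1116]
right [0.5601 0.0825 0.12  ] tool shift [ 0.0364 -0.2461  0.1115]
```

```bash
python3 -m inch '[{"ax":0,"ay":0,"az":0,"dx":0.006,"dy":-0.04,"dz":0,"grip":0},{"ax":0,"ay":0,"az":0,"dx":0.012,"dy":-0.08,"dz":0,"grip":0},{"ax":0,"ay":0,"az":0,"dx":0.018,"dy":-0.12,"dz":0,"grip":0},{"ax":0,"ay":0,"az":0,"dx":0.024,"dy":-0.16,"dz":0.01,"grip":0},{"ax":0,"ay":0,"az":0,"dx":0.03,"dy":-0.2,"dz":0.03,"grip":0},{"ax":0,"ay":0,"az":0,"dx":0.0365,"dy":-0.235,"dz":0.06,"grip":0},{"ax":0,"ay":0,"az":0,"dx":0.0365,"dy":-0.246,"dz":0.09,"grip":0},{"ax":0,"ay":0,"az":0,"dx":0.0365,"dy":-0.246,"dz":0.11,"grip":0},{"ax":0,"ay":0,"az":0,"dx":0.0365,"dy":-0.246,"dz":0.115,"grip":0},{"ax":0,"ay":0,"az":0,"dx":0.0365,"dy":-0.246,"dz":0.115,"grip":0}]'
python3 - <<'E'
from h import *
from workcell import ctrl
import cv2
rep(ctrl.get_obs(),(.5757,.1363),-.283,.0)
t=ctrl.read_camera("top")["img"][120:280,190:350,::-1]
w=ctrl.read_camera("wrist")["img"][:,:,::-1]
cv2.imwrite("pics/a1.png",np.hstack([cv2.resize(t,(400,400)),w])[:, :1040][:, ::1] if 0 else cv2.resize(np.hstack([cv2.resize(t,(400,400)),w]),(800,308)))
E
```

```text
t: 2.15
tool_pos: [0.5596, 0.0819, 0.116]
orientation: [-3.11, 0.442, 0.002]
contact_force: [-0.7, -0.7, 0.4]
gripper_width: -0.0
tcp [0.5596 0.0819 0.116 ] F [-0.7 -0.7  0.4] t 2.15 tool x [ 0.96  -0.278 -0.001] z [-0.001  0.001 -1.   ]
far [0.6487 0.1151 0.08  ] tool shift [ 0.0764 -0.0567  0.0359]
left [0.5913 0.1901 0.08  ] tool shift [ 0.0004 -0.1127  0.036 ]
near [0.5027 0.1575 0.08  ] tool shift [-0.0756 -0.0568  0.0361]
right [0.5601 0.0825 0.08  ] tool shift [ 0.0003 -0.0007  0.036 ]
```

View pics/a1.png

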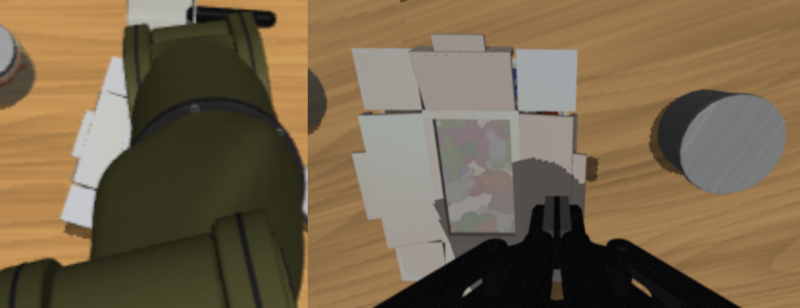

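The wrist view shows the fingertips (558,200) over the right section, with the tin well clear at (720,140). Pressing now.

```bash
python3 -m inch '[{"ax":0,"ay":0,"az":0,"dx":0,"dy":-0.001,"dz":0.015,"grip":0},{"ax":0,"ay":0,"az":0,"dx":0,"dy":-0.001,"dz":0.021,"grip":0},{"ax":0,"ay":0,"az":0,"dx":0,"dy":-0.001,"dz":0.024,"grip":0},{"ax":0,"ay":0,"az":0,"dx":0,"dy":-0.001,"dz":0.027,"grip":0},{"ax":0,"ay":0,"az":0,"dx":0,"dy":-0.001,"dz":0.029,"grip":0},{"ax":0,"ay":0,"az":0,"dx":0,"dy":-0.001,"dz":0.031,"grip":0},{"ax":0,"ay":0,"az":0,"dx":0,"dy":-0.001,"dz":0.033,"grip":0},{"ax":0,"ay":0,"az":0,"dx":0,"dy":-0.001,"dz":0.035,"grip":0},{"ax":0,"ay":0,"az":0,"dx":0,"dy":-0.001,"dz":0.036,"grip":0},{"ax":0,"ay":0,"az":0,"dx":0,"dy":-0.001,"dz":0.036,"grip":0}]'
```

```text
t: 3.25
tool_pos: [0.5612, 0.0833, 0.0813]
orientation: [-3.108, 0.442, -0.003]
contact_force: [-0.1, 0.7, -0.4]
gripper_width: 0.0001
```

```bash
python3 -m inch '[{"ax":0,"ay":0,"az":0,"dx":0,"dy":0,"dz":0.001,"grip":0},{"ax":0,"ay":0,"az":0,"dx":0,"dy":0,"dz":0.002,"grip":0},{"ax":0,"ay":0,"az":0,"dx":0,"dy":0,"dz":0.003,"grip":0},{"ax":0,"ay":0,"az":0,"dx":0,"dy":0,"dz":0.003,"grip":0}]'
```

```text
t: 3.65
tool_pos: [0.5614, 0.0837, 0.0799]
orientation: [-3.107, 0.441, -0.004]
contact_force: [-3.0, -1.1, 14.2]
gripper_width: 0.0004
```

Right section: solid stop at z = 0.080 with 14 N. Next the far one.

```bash
python3 -m inch '[{"ax":0,"ay":0,"az":0,"dx":0,"dy":0,"dz":-0.02,"grip":0},{"ax":0,"ay":0,"az":0,"dx":0.005,"dy":-0.005,"dz":-0.035,"grip":0},{"ax":0,"ay":0,"az":0,"dx":0.03,"dy":-0.02,"dz":-0.035,"grip":0},{"ax":0,"ay":0,"az":0,"dx":0.055,"dy":-0.04,"dz":-0.035,"grip":0},{"ax":0,"ay":0,"az":0,"dx":0.075,"dy":-0.0545,"dz":-0.035,"grip":0},{"ax":0,"ay":0,"az":0,"dx":0.075,"dy":-0.0545,"dz":-0.03,"grip":0},{"ax":0,"ay":0,"az":0,"dx":0.075,"dy":-0.0545,"dz":-0.025,"grip":0}]'
python3 - <<'E'
from h import *
from workcell import ctrl
import cv2
rep(ctrl.get_obs(),(.5757,.1363),-.283,.0)
cv2.imwrite("pics/a2.png",ctrl.read_camera("wrist")["img"][:,:,::-1])
E
```

```text
t: 4.35
tool_pos: [0.648, 0.1152, 0.1045]
orientation: [-3.108, 0.441, -0.003]
contact_force: [-0.5, 0.4, -0.5]
gripper_width: 0.0003
tcp [0.648  0.1152 0.1045] F [-0.5  0.4 -0.5] t 4.35 tool x [ 0.961 -0.278  0.001] z [ 0.002  0.003 -1.   ]
far [0.6487 0.1151 0.08  ] tool shift [ 0.0006 -0.      0.0245]
left [0.5913 0.1901 0.08  ] tool shift [-0.0753 -0.0561  0.0246]
near [0.5027 0.1575 0.08  ] tool shift [-0.1514 -0.0002  0.0243]
right [0.5601 0.0825 0.08  ] tool shift [-0.0755  0.0559  0.0242]
```

View pics/a2.png

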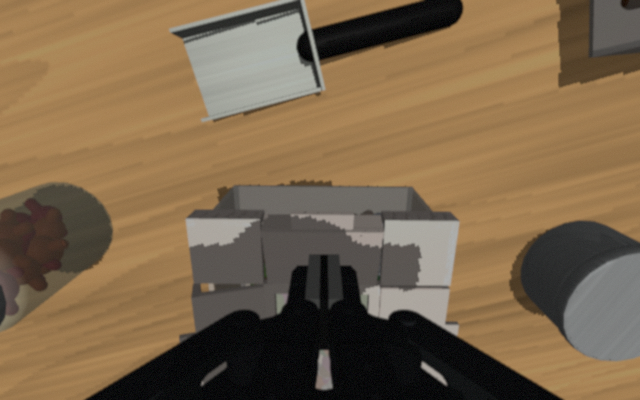

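The fingertips (324,265) are centred on the far section (262–383). The scoop, jar and tin are clear. Pressing.

```bash
python3 -m inch '[{"ax":0,"ay":0,"az":0,"dx":0.001,"dy":0,"dz":0.01,"grip":0},{"ax":0,"ay":0,"az":0,"dx":0.001,"dy":0,"dz":0.013,"grip":0},{"ax":0,"ay":0,"az":0,"dx":0.001,"dy":0,"dz":0.016,"grip":0},{"ax":0,"ay":0,"az":0,"dx":0.001,"dy":0,"dz":0.018,"grip":0},{"ax":0,"ay":0,"az":0,"dx":0.001,"dy":0,"dz":0.02,"grip":0},{"ax":0,"ay":0,"az":0,"dx":0.001,"dy":0,"dz":0.022,"grip":0},{"ax":0,"ay":0,"az":0,"dx":0.001,"dy":0,"dz":0.024,"grip":0},{"ax":0,"ay":0,"az":0,"dx":0.001,"dy":0,"dz":0.026,"grip":0},{"ax":0,"ay":0,"az":0,"dx":0.001,"dy":0,"dz":0.027,"grip":0},{"ax":0,"ay":0,"az":0,"dx":0.001,"dy":0,"dz":0.027,"grip":0}]'
python3 - <<'E'
from h import *
from workcell import ctrl
rep(ctrl.get_obs(),(.5757,.1363),-.283,.0)
E
```

```text
t: 5.4
tool_pos: [0.6478, 0.1143, 0.0798]
orientation: [-3.108, 0.442, 0.0]
contact_force: [-7.3, -1.7, 22.6]
gripper_width: 0.0001
tcp [0.6478 0.1143 0.0798] F [-7.3 -1.7 22.6] t 5.4 tool x [ 0.96  -0.279 -0.   ] z [ 0.     0.002 -1.   ]
far [0.6487 0.1151 0.08  ] tool shift [ 0.0006 -0.001  -0.0002]
left [0.5913 0.1901 0.08  ] tool shift [-0.0753 -0.0571 -0.0001]
near [0.5027 0.1575 0.08  ] tool shift [-0.1514 -0.0011 -0.0002]
right [0.5601 0.0825 0.08  ] tool shift [-0.0754  0.0549 -0.0003]
```

Far section: solid stop at z = 0.080 with 22 N. Next I'll move to the left section and press it in the following call.

```bash
python3 -m inch '[{"ax":0,"ay":0,"az":0,"dx":0,"dy":0,"dz":-0.02,"grip":0},{"ax":0,"ay":0,"az":0,"dx":-0.005,"dy":-0.005,"dz":-0.035,"grip":0},{"ax":0,"ay":0,"az":0,"dx":-0.03,"dy":-0.02,"dz":-0.035,"grip":0},{"ax":0,"ay":0,"az":0,"dx":-0.055,"dy":-0.04,"dz":-0.035,"grip":0},{"ax":0,"ay":0,"az":0,"dx":-0.075,"dy":-0.057,"dz":-0.035,"grip":0},{"ax":0,"ay":0,"az":0,"dx":-0.075,"dy":-0.057,"dz":-0.03,"grip":0},{"ax":0,"ay":0,"az":0,"dx":-0.075,"dy":-0.057,"dz":-0.025,"grip":0},{"ax":0,"ay":0,"az":0,"dx":-0.075,"dy":-0.057,"dz":-0.025,"grip":0}]'
python3 - <<'E'
from h import *
from workcell import ctrl
import cv2
rep(ctrl.get_obs(),(.5757,.1363),-.283,.0)
cv2.imwrite("pics/a3.png",ctrl.read_camera("wrist")["img"][:,:,::-1])
E
```

```text
t: 6.2
tool_pos: [0.5916, 0.1887, 0.1041]
orientation: [-3.109, 0.444, 0.001]
contact_force: [0.2, -0.0, 0.3]
gripper_width: 0.0002
tcp [0.5916 0.1887 0.1041] F [ 0.2 -0.   0.3] t 6.2 tool x [ 0.96  -0.28  -0.001] z [-0.001  0.001 -1.   ]
far [0.6487 0.1151 0.08  ] tool shift [0.0754 0.0548 0.024 ]
left [0.5913 0.1901 0.08  ] tool shift [-0.0006 -0.0012  0.0241]
near [0.5027 0.1575 0.08  ] tool shift [-0.0766  0.0549  0.0241]
right [0.5601 0.0825 0.08  ] tool shift [-0.0006  0.1108  0.024 ]
```

View pics/a3.png

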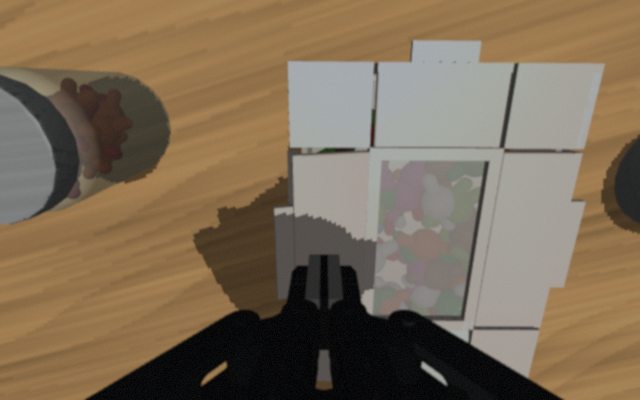

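The far section (445,105) and right section (525,240) now look flush. The fingertips (323,265) are over the left section (293–370), and the jar on the left is clear. Pressing.

```bash
python3 -m inch '[{"ax":0,"ay":0,"az":0,"dx":0,"dy":-0.001,"dz":0.01,"grip":0},{"ax":0,"ay":0,"az":0,"dx":0,"dy":-0.001,"dz":0.013,"grip":0},{"ax":0,"ay":0,"az":0,"dx":0,"dy":-0.001,"dz":0.016,"grip":0},{"ax":0,"ay":0,"az":0,"dx":0,"dy":-0.001,"dz":0.018,"grip":0},{"ax":0,"ay":0,"az":0,"dx":0,"dy":-0.001,"dz":0.02,"grip":0},{"ax":0,"ay":0,"az":0,"dx":0,"dy":-0.001,"dz":0.022,"grip":0},{"ax":0,"ay":0,"az":0,"dx":0,"dy":-0.001,"dz":0.024,"grip":0},{"ax":0,"ay":0,"az":0,"dx":0,"dy":-0.001,"dz":0.026,"grip":0},{"ax":0,"ay":0,"az":0,"dx":0,"dy":-0.001,"dz":0.027,"grip":0},{"ax":0,"ay":0,"az":0,"dx":0,"dy":-0.001,"dz":0.027,"grip":0}]'
python3 - <<'E'
from h import *
from workcell import ctrl
rep(ctrl.get_obs(),(.5757,.1363),-.283,.0)
E
```

```text
t: 7.25
tool_pos: [0.5926, 0.1895, 0.0798]
orientation: [-3.108, 0.445, -0.001]
contact_force: [-5.3, -0.5, 20.5]
gripper_width: 0.0
tcp [0.5926 0.1895 0.0798] F [-5.3 -0.5 20.5] t 7.25 tool x [ 0.96  -0.281  0.   ] z [ 0.001  0.002 -1.   ]
far [0.6487 0.1151 0.08  ] tool shift [ 0.0747  0.0557 -0.0003]
left [0.5913 0.1901 0.08  ] tool shift [-0.0013 -0.0002 -0.0002]
near [0.5027 0.1575 0.08  ] tool shift [-0.0773  0.0559 -0.0003]
right [0.5601 0.0825 0.08  ] tool shift [-0.0012  0.1118 -0.0004]
```

```bash
python3 -m inch '[{"ax":0,"ay":0,"az":0,"dx":0,"dy":0,"dz":-0.02,"grip":0},{"ax":0,"ay":0,"az":0,"dx":-0.005,"dy":0.005,"dz":-0.035,"grip":0},{"ax":0,"ay":0,"az":0,"dx":-0.03,"dy":0.02,"dz":-0.035,"grip":0},{"ax":0,"ay":0,"az":0,"dx":-0.055,"dy":0.04,"dz":-0.035,"grip":0},{"ax":0,"ay":0,"az":0,"dx":-0.077,"dy":0.056,"dz":-0.035,"grip":0},{"ax":0,"ay":0,"az":0,"dx":-0.077,"dy":0.056,"dz":-0.03,"grip":0},{"ax":0,"ay":0,"az":0,"dx":-0.077,"dy":0.056,"dz":-0.025,"grip":0},{"ax":0,"ay":0,"az":0,"dx":-0.077,"dy":0.056,"dz":-0.025,"grip":0}]' &&
python3 -m inch '[{"ax":0,"ay":0,"az":0,"dx":0,"dy":0,"dz":0.01,"grip":0},{"ax":0,"ay":0,"az":0,"dx":0,"dy":0,"dz":0.013,"grip":0},{"ax":0,"ay":0,"az":0,"dx":0,"dy":0,"dz":0.016,"grip":0},{"ax":0,"ay":0,"az":0,"dx":0,"dy":0,"dz":0.018,"grip":0},{"ax":0,"ay":0,"az":0,"dx":0,"dy":0,"dz":0.02,"grip":0},{"ax":0,"ay":0,"az":0,"dx":0,"dy":0,"dz":0.022,"grip":0},{"ax":0,"ay":0,"az":0,"dx":0,"dy":0,"dz":0.024,"grip":0},{"ax":0,"ay":0,"az":0,"dx":0,"dy":0,"dz":0.026,"grip":0},{"ax":0,"ay":0,"az":0,"dx":0,"dy":0,"dz":0.027,"grip":0},{"ax":0,"ay":0,"az":0,"dx":0,"dy":0,"dz":0.027,"grip":0}]'
python3 - <<'E'
from h import *
from workcell import ctrl
rep(ctrl.get_obs(),(.5757,.1363),-.283,.0)
E
```

```text
t: 8.05
tool_pos: [0.5037, 0.1576, 0.1041]
orientation: [-3.108, 0.445, -0.002]
contact_force: [0.6, -0.4, -0.8]
gripper_width: -0.0001
t: 9.05
tool_pos: [0.5042, 0.1576, 0.0796]
orientation: [-3.107, 0.446, -0.004]
contact_force: [-5.0, -0.2, 27.2]
gripper_width: -0.0002
tcp [0.5042 0.1576 0.0796] F [-5.  -0.2 27.2] t 9.05 tool x [ 0.96  -0.281  0.002] z [ 0.003  0.003 -1.   ]
far [0.6487 0.1151 0.08  ] tool shift [ 1.506e-01  2.000e-04 -1.000e-04]
left [0.5913 0.1901 0.08  ] tool shift [ 0.0745 -0.0556 -0.0001]
near [0.5027 0.1575 0.08  ] tool shift [-0.0014  0.0005 -0.0004]
right [0.5601 0.0825 0.08  ] tool shift [ 0.0747  0.0564 -0.0004]
```

The near section also reached a solid stop. Now I'll rise and retreat toward the robot's right (tool +y), then look.

```bash
python3 -m inch '[{"ax":0,"ay":0,"az":0,"dx":0,"dy":0,"dz":-0.03,"grip":0},{"ax":0,"ay":0,"az":0,"dx":0,"dy":0,"dz":-0.07,"grip":0},{"ax":0,"ay":0,"az":0,"dx":0,"dy":0.03,"dz":-0.11,"grip":0},{"ax":0,"ay":0,"az":0,"dx":0,"dy":0.07,"dz":-0.14,"grip":0},{"ax":0,"ay":0,"az":0,"dx":0,"dy":0.11,"dz":-0.15,"grip":0},{"ax":0,"ay":0,"az":0,"dx":0,"dy":0.15,"dz":-0.15,"grip":0},{"ax":0,"ay":0,"az":0,"dx":0,"dy":0.19,"dz":-0.15,"grip":0},{"ax":0,"ay":0,"az":0,"dx":0,"dy":0.23,"dz":-0.15,"grip":0},{"ax":0,"ay":0,"az":0,"dx":0,"dy":0.27,"dz":-0.15,"grip":0},{"ax":0,"ay":0,"az":0,"dx":0,"dy":0.3,"dz":-0.15,"grip":0}]'
python3 -m inch '[{"ax":0,"ay":0,"az":0,"dx":0,"dy":0.04,"dz":0,"grip":0},{"ax":0,"ay":0,"az":0,"dx":0,"dy":0.08,"dz":0,"grip":0},{"ax":0,"ay":0,"az":0,"dx":0,"dy":0.12,"dz":0,"grip":0},{"ax":0,"ay":0,"az":0,"dx":0,"dy":0.15,"dz":0,"grip":0},{"ax":0,"ay":0,"az":0,"dx":0,"dy":0.15,"dz":0,"grip":0},{"ax":0,"ay":0,"az":0,"dx":0,"dy":0.15,"dz":0,"grip":0}]'
python3 - <<'E'
from workcell import ctrl
import cv2,numpy as np
t=ctrl.read_camera("top")["img"][100:280,160:400,::-1]
s=ctrl.read_camera("scene")["img"][150:320,230:470,::-1]
cv2.imwrite("pics/a4.png",np.vstack([cv2.resize(t,(480,360),interpolation=2)[:300],cv2.resize(s,(480,340),interpolation=2)[:300]]))
E
```

```text
t: 10.05
tool_pos: [0.4185, -0.1335, 0.2285]
orientation: [-3.107, 0.45, -0.005]
contact_force: [0.5, 0.3, 0.3]
gripper_width: 0.0004
t: 10.65
tool_pos: [0.3756, -0.2779, 0.228]
orientation: [-3.107, 0.453, -0.005]
contact_force: [-0.2, 0.6, 0.4]
gripper_width: 0.0004
```

View pics/a4.png

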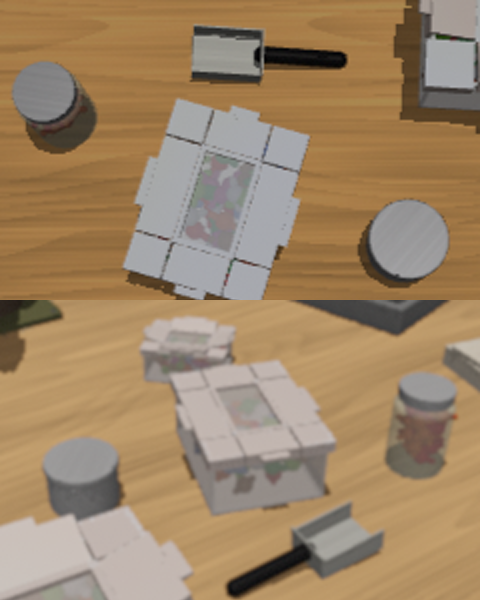

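All four sections are flush and the same shade as the corners. The lid corner is still at full-image pixel (248.5,149.5), and the jar, tin and scoop haven't moved. Handing in.

```bash
python3 -c "
from workcell import ctrl
print(ctrl.close_job())"
```

```text
the job is handed in; nothing more can be done
None
```

I pressed all four rim sections of the middle-sized box shut with closed fingertips, in the order right, far, left, near, and handed the job in at about 10.8 s of the 42 s allowed. Each section came to a solid stop at a fingertip height of about 0.080 m, the flush height, with 14 to 27 N.

- **Rims and box:** in the last top and scene pictures all four sections are flush with the corners. The lid corner I checked is at the same pixel as at the start, so the box has not visibly moved.
- **Bystanders:** the jar, tin and scoop look unmoved; I judged this by eye and did not measure their positions again.
- **Robot:** it was retracted and touching nothing when I handed in.

No check failed or disagreed. One move command was refused for leaving out some keys; nothing moved, and I sent it again in full. The joint angles can't be read directly, so "clicked shut" rests on the solid stops and the pictures.

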